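# Tip the pebble tray into the corner by the red pot and hold it

### The arm

A 6-joint arm with a two-finger parallel gripper is mounted at the origin on the work surface. World frame = base frame: x ahead of the robot, y to its left, z up, the work surface at z = 0. Lengths are in mm, angles in rad, forces in N, time in s.
With the tool pointing down it reaches from about 350 to 925 mm from the base axis. Payload 6.4 kg.
Tool frame: the origin (TCP) lies at the very end of the fingers, on their centre line; the grasp point (between the pads) lies 19 mm behind it; z points along the fingers, y is the direction in which the jaws open and shut (so a half turn about z gives the same grasp; the last joint's range is limited). The gripper opens to 85 mm and grips with 20 to 120 N. Pads are 22 mm wide; open, the fingers measure 114 mm over their backs; the gripper's body (76 mm by 85 mm) begins 54 mm behind the grasp point. The pads swing forward as they close: fully open they stand 13 mm farther back than shut.
Start: joints at [1.028, 0.245, 1.558, -0, 1.339, -0.174], TCP at [234.321, 606.307, 231.29] pointing down, gripper open.
Joint ranges: [-3.13, 3.13], [-1.02, 2.26], [0.13, 2.54], [-0.95, 4.09], [0.21, 2.88], [-2.74, 2.74]. Speed limits (rad/s): [2.57, 2.57, 3.14, 3.14, 3.14, 3.14].

### API

Orientations are given as a unit quaternion [w, x, y, z].
In Python, from workcell import * gives the robot as it stands.
- The arm moves only by the tool servo_tool, never from a script. Its argument "increments" is a list of rows, each a list of 7 numbers: the shift along the tool's x, y, z in m, then the turn, a rotation vector about the tool's x, y, z in degrees, then the finger opening in m, from 0 to 0.0854. A call has 1 to 5 rows; each row shifts and turns the commanded pose from where the row before left it, along the tool's axes as they then stand; what a row does not reach is not made up. A row lasts 1/8 s, in which the tool goes at most 62.5 mm and 10.7 degrees, less where a joint would pass 70% of its speed; a pose out of reach is approached as far as the arm can. A call with a gripper value outside its range is refused whole. The fingers move at their own pace and stop on an object; "squeeze" is the grip in N (left out, the last holds). Time passes only in rows, so rows that do not move let the fingers close. It gives the time, the measured TCP pose, the force and the opening at its end, in the units of the state.
- observe(): the state, without advancing time (a new reading comes with each control period).
- read_camera(name): name is "scene" or "top"; returns a dict with "frame" (400x640x3 uint8, blue, green, red), "range_z" (400x640 float32, mm along the optical axis (not along the pixel's ray), 0 where there is no reading), "mtx" (3x3 intrinsics, pixels), "D" ([k1, k2, p1, p2, k3] as OpenCV has them; the pictures are not rectified), "rvec" (rotation vector, rad) and "tvec" (3), from world to camera coordinates, as OpenCV has them. Camera axes: x right, y down, z forward; pixel columns grow to the right and rows downward; lengths in mm; the calibration is good to about 2 mm. A picture is of the moment at which its call begins.
- sign_off(): hands the job in, once; it reports no verdict.
The state is a dict: "clock": time; "joint_positions": joint angles; "qd": joint speeds; "joint_torque": joint torques, N m; "position": TCP position; "eef_rot": TCP orientation; "wrist_force": force on the tool from outside, world axes, zero at the start; "ft_torque": the same for the moment, N m; "opening": finger opening in mm.
Only numpy, scipy, OpenCV 4.12 (cv2) and the standard library are available. Lean on these libraries where they do the work, as an engineer would, in place of code of your own. Each camera call takes 0.05 s, during which the arm holds its last target.

### The job

Tip the wooden tray steeply, to about 40 degrees, its lowest corner staying on the table, so that all five blue pebbles slide together into the corner beside the red pot, ready to be scooped out. Finish while still holding the tray tilted and steady in the gripper, not propped on anything else, with every pebble still inside it. Leave the two pots, the jar and the spreader where they stand.

Things in the scene. Friction and masses are not known exactly. Their poses are not given: they have to be found in the camera images.
- tray: Loose square wooden tray, white floor; 0.3 to 0.65 kg. Inside 172 x 172 mm, floor 6 mm, walls 8 mm thick, rim 40 mm up. Four upright 16 x 16 mm corner posts, sides parallel to the walls, 90 mm tall from the table (50 mm clear above the rim), centred 94 mm out along x and y. Origin: centre of the underside; z up, x roughly away from the robot, y roughly to its left.
- near_left_corner (a point): The tray's inside corner, on the floor's upper face, at tray (-86, +86, 6) mm: on the robot's side, left.
- near_right_corner (a point): The tray's inside corner, on the floor's upper face, at tray (-86, -86, 6) mm: on the robot's side, right.
- near_left_foot (a point): Outermost bottom point of the near left post, at tray (-102, +102, 0) mm; the tray stands on it when its near left corner is lowest.
- near_right_foot (a point): Outermost bottom point of the near right post, at tray (-102, -102, 0) mm; the tray stands on it when its near right corner is lowest.
- far_left_post (a point): Centre of the top of the far left post, at tray (+94, +94, 90) mm (diagonally opposite the near right corner).
- far_right_post (a point): Centre of the top of the far right post, at tray (+94, -94, 90) mm (diagonally opposite the near left corner).
- red_pot: Red plastic pot, mouth up, 68 mm across the rim, 75 mm high, 0.25 kg, standing on the table outside one of the tray's two near corners, about 120 mm out from that inside corner. Origin: centre of the underside. It tells which corner is wanted.
- white_pot: White plastic pot of the same size and weight, outside the tray's other near corner. Origin: centre of the underside.
- jar: Closed blue jar, 60 mm in diameter, 85 mm high, standing to the left of the tray. Origin: centre of the underside. To be left alone.
- spreader: Flat spreader (spatula) with a handle, lying on the table to the right of the tray. Origin: on its underside, about mid-length. To be left alone.
- pebble0: Blue glazed pebble lying in the tray: flat-topped, 22 mm in diameter, 9 mm high, 12 g. Origin: centre of its underside. Slippery: with the tray tipped towards a corner the pebbles slide along the walls into it at roughly 25 to 32 degrees of tilt.
- pebble1: Blue glazed pebble lying in the tray: flat-topped, 22 mm in diameter, 9 mm high, 12 g. Origin: centre of its underside. Slippery: with the tray tipped towards a corner the pebbles slide along the walls into it at roughly 25 to 32 degrees of tilt.
- pebble2: Blue glazed pebble lying in the tray: flat-topped, 22 mm in diameter, 9 mm high, 12 g. Origin: centre of its underside. Slippery: with the tray tipped towards a corner the pebbles slide along the walls into it at roughly 25 to 32 degrees of tilt.
- pebble3: Blue glazed pebble lying in the tray: flat-topped, 22 mm in diameter, 9 mm high, 12 g. Origin: centre of its underside. Slippery: with the tray tipped towards a corner the pebbles slide along the walls into it at roughly 25 to 32 degrees of tilt.
- pebble4: Blue glazed pebble lying in the tray: flat-topped, 22 mm in diameter, 9 mm high, 12 g. Origin: centre of its underside. Slippery: with the tray tipped towards a corner the pebbles slide along the walls into it at roughly 25 to 32 degrees of tilt.
Not all that is in view belongs to the job. Leave any orange or turquoise look-alike of the white_pot alone.

How it is judged (in metres and radians):
At the end, for the whole second after the job is handed in: Tray tilted 25 to 52 degrees, held by the fingers (over 1 N), still, leaning on no pot, jar or spreader; post foot next to the red pot within 20 mm of the table; all five pebbles at rest inside the tray, within 80 mm of the inside corner next to the red pot (((y of red_pot in the frame of tray above 0 m and height (world z) of near_left_foot below 0.02 m and distance between each of pebble0, pebble1, pebble2, pebble3, pebble4 and near_left_corner below 0.08 m) or (y of red_pot in the frame of tray below 0 m and height (world z) of near_right_foot below 0.02 m and distance between each of pebble0, pebble1, pebble2, pebble3, pebble4 and near_right_corner below 0.08 m)) and angle between tray's own z axis and vertical between 0.43 and 0.92 rad and contact force between the fingers and tray above 1 N and linear speed of each of tray, pebble0, pebble1, pebble2, pebble3, pebble4 below 0.03 m/s and x of each of pebble0, pebble1, pebble2, pebble3, pebble4 in the frame of tray above -0.09 m and y of pebble0 in the frame of tray between -0.09 and 0.09 m and z of each of pebble0, pebble1, pebble2, pebble3, pebble4 in the frame of tray above -0.002 m and y of pebble1 in the frame of tray between -0.09 and 0.09 m and y of pebble2 in the frame of tray between -0.09 and 0.09 m and y of pebble3 in the frame of tray between -0.09 and 0.09 m and y of pebble4 in the frame of tray between -0.09 and 0.09 m and contact force between tray and red_pot below 0.3 N and contact force between tray and white_pot below 0.3 N and contact force between tray and jar below 0.3 N and contact force between tray and spreader below 0.3 N); the arm keeps its last pose, push and grip.
It fails at once if a pot, the jar or the spreader is moved more than 30 mm (distance of any of red_pot, white_pot, jar, spreader from where it was at the start of the episode above 0.03 m).
It fails at once if a pot is tipped over (angle between any of red_pot, white_pot, jar's own z axis and vertical above 0.5 rad).
It also fails if it takes over 38 s, if anything falls off the work surface, if the arm or the gripper's body presses on something with over 40 N, if the wrist force passes 120 N, or if a joint passes its speed limit or range.

## Working session

There is one attempt and no reset: what is moved stays moved. The work goes in short steps, Python scripts to look and compute and a tool call to move; the robot and the scene stay as the last step left them, time stands still between calls to the robot, and variables do not carry over. Pictures are saved under pics/ and viewed, and the job is handed in when it is done.

Besides the shell and the picture viewer there is one more tool, called after "Emit:" as name(argument=value, ...), one argument or row to a line, values as JSON. servo_tool: Moves the arm, as the interface text tells. Its arguments: {"type":"object","properties":{"increments":{"type":"array"},"squeeze":{"type":"number"}},"required":["increments"]}

```bash
mkdir -p pics; ls
python3 - <<'E'
from workcell import *
import cv2
s=observe();print(s)
for n in("scene","top"):
    c=read_camera(n);cv2.imwrite(f"pics/{n}0.png",c["frame"]);print(n,c["mtx"],c["D"],c["rvec"],c["tvec"])
    import numpy as np; np.savez(f"{n}0.npz",**c)
E
```

```text
pics
{'clock': 0.0, 'joint_positions': array([ 1.02787236e+00,  2.45826027e-01,  1.55901543e+00, -8.22485308e-06,
        1.33868380e+00, -1.74086437e-01]), 'qd': array([ 8.07917874e-05,  8.12402729e-04,  7.71908224e-04,  2.00285050e-04,
       -2.23445040e-03,  6.76088483e-04]), 'joint_torque': array([ 3.79238963e-04, -4.29506886e+01, -3.26125503e+01, -1.19715351e-04,
        5.16522559e-03,  6.87074376e-06]), 'position': array([234.04258022, 605.80788954, 230.17190947]), 'eef_rot': array([-3.35302775e-04,  1.83374167e-01,  9.83042716e-01, -9.06266799e-04]), 'wrist_force': array([-0.25368881, -0.20690018, -0.83848923]), 'ft_torque': array([-0.00603131,  0.00448604,  0.02279592]), 'opening': 85.01487185894192}
scene [[387.17329344   0.         322.86315512]
 [  0.         387.17329344 195.16928332]
 [  0.           0.           1.        ]] [-0.09414227  0.          0.          0.          0.        ] [ 1.28731147  2.3774609  -0.81428833] [ 270.10612338 -266.03218116 1278.57272394]
top [[429.17173385   0.         314.36456719]
 [  0.         429.17173385 200.56119024]
 [  0.           0.           1.        ]] [-0.02028092  0.          0.          0.          0.        ] [ 2.15130264 -2.14323937  0.13768044] [ -16.94357421  509.63291576 1158.62260542]
```

View pics/scene0.png

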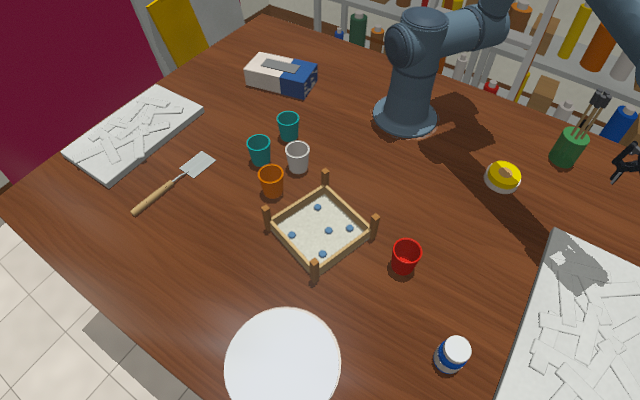

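View pics/top0.png

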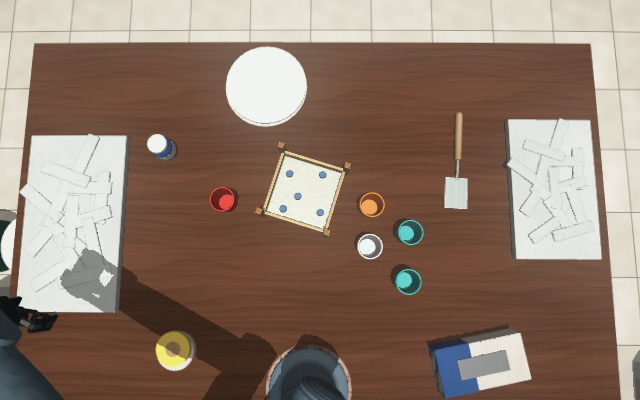

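Top view: the near-left post is at (259,211), near-right at (326,232), far-right at (347,165) and far-left at (281,146). The red pot is at (222,199), to the left, and the white pot at (369,246). The look-alikes are orange (372,204) and turquoise (410,232) and (408,281). The red pot is next to the near-left corner, so the post to grasp is the far right one at (347,165). The posts that could be mistaken for it are (281,146) and (326,232).

```bash
cat > h.py <<'E'
import numpy as np,cv2
def load(n): return dict(np.load(n+".npz"))
def ray(c,px):
    u=cv2.undistortPoints(np.array([[px]],float),c["mtx"],c["D"])[0,0]
    R=cv2.Rodrigues(c["rvec"])[0]; C=-R.T@c["tvec"].ravel(); return C,R.T@np.array([u[0],u[1],1.])
def atz(c,px,z):
    C,d=ray(c,px); return C+d*(z-C[2])/d[2]
def deproj(c,px):
    C,d=ray(c,px); return C+d*c["range_z"][int(round(px[1])),int(round(px[0]))]
def proj(c,P): return cv2.projectPoints(np.array(P,float).reshape(-1,3),c["rvec"],c["tvec"],c["mtx"],c["D"])[0].reshape(-1,2)
E
python3 - <<'E'
from h import *
t=load("top0");s=load("scene0")
f=t["frame"]
cv2.imwrite("pics/c1.png",cv2.resize(f[130:260,200:400],None,fx=4,fy=4,interpolation=cv2.INTER_CUBIC))
f=s["frame"];cv2.imwrite("pics/c2.png",cv2.resize(f[130:290,240:440],None,fx=3.75,fy=3.75,interpolation=cv2.INTER_CUBIC))
E
```

```text
(no output)
```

View pics/c1.png

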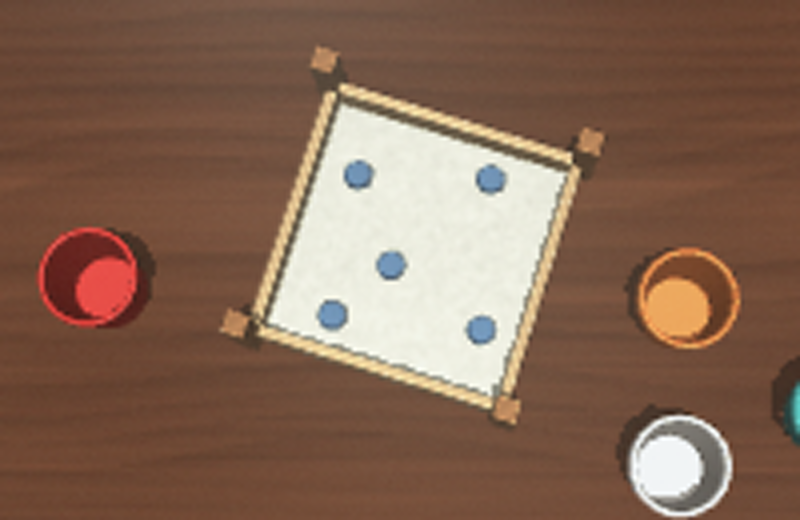

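View pics/c2.png

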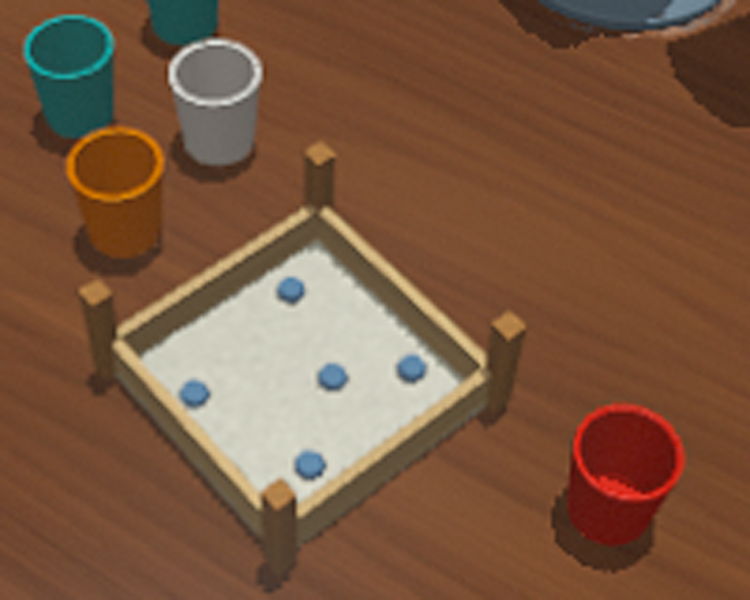

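The crop of the top view shows the post tops at FL (325,60), FR (591,142), NR (507,410) and NL (236,323) in crop pixels. The red rim is centred at (88,277), the orange at (688,298) and the white at (680,465). FR is the post diagonally opposite the corner next to the red pot.

Run:
```python
from h import *
from scipy.spatial.transform import Rotation as Ro
t=load("top0");s=load("scene0")
k=lambda x,y:(200+(x+.5)/4-.5,130+(y+.5)/4-.5)
k2=lambda x,y:(240+(x+.5)/3.75-.5,130+(y+.5)/3.75-.5)
names=["FL","FR","NR","NL"];px=[(325,60),(591,142),(507,410),(236,323)];px2=[(279,494),(96,292),(320,153),(508,325)]
P=np.array([atz(t,k(*p),90) for p in px]);P2=np.array([atz(s,k2(*p),90) for p in px2])
print(P.round(1),'\n',P2.round(1))
for p in px: print("depth",deproj(t,k(*p)).round(1))
loc=np.array([[94,94],[94,-94],[-94,-94],[-94,94]])
for A in(P,P2,(P+P2)/2):
    c=A.mean(0);z=((A[:,0]-c[0])+1j*(A[:,1]-c[1]));l=loc[:,0]+1j*loc[:,1];r=(z*l.conj()).sum()/(abs(l)**2).sum()
    print("centre",c.round(1),"scale",abs(r),"yaw",np.degrees(np.angle(r)));yaw=np.angle(r)
R=np.array([[np.cos(yaw),-np.sin(yaw)],[np.sin(yaw),np.cos(yaw)]])
for n,p,p2 in(("red",(88,277),(627,452)),("orange",(688,298),(116,163)),("white",(680,465),(215,72))):
    a=atz(t,k(*p),75)
    b=atz(s,k2(*p2),75); print(n,a.round(1),b.round(1),"in tray",(R.T@((a+b)[:2]/2-c[:2])).round(1))
print("FR world",(R@[94,-94]+c[:2]).round(1),"NLfoot",(R@[-102,102]+c[:2]).round(1))
```

```text
[[ 654.3   75.6   90. ]
 [ 598.2 -103.5   90. ]
 [ 418.6  -47.4   90. ]
 [ 475.4  131.9   90. ]] 
 [[655.   79.6  90. ]
 [598.7 -99.4  90. ]
 [419.6 -43.8  90. ]
 [476.3 134.1  90. ]]
depth [653.1  75.2  94.4]
depth [ 598.9 -103.8   86.8]
depth [418.5 -47.3  92.5]
depth [475.3 131.7  91.5]
centre [536.7  14.2  90. ] scale 0.9992826722158015 yaw -17.44669876114889
centre [537.4  17.6  90. ] scale 0.9956114515200621 yaw -17.335687146043036
centre [537.   15.9  90. ] scale 0.9974465938204198 yaw -17.391295101439667
red [508.  234.5  75. ] [509.4 236.2  75. ] in tray [-92.7 201. ]
orange [ 495.  -168.9   75. ] [ 494.8 -165.6   75. ] in tray [  14.5 -187.3]
white [ 383.6 -162.1   75. ] [ 383.6 -159.3   75. ] in tray [ -93.6 -214.4]
FR world [ 598.6 -101.9] NLfoot [470.2 143.7]
```

Emit:
servo_tool(
  increments=[
    [-0.037,-0.033,0,0,0,0,0.06],
    [-0.037,-0.033,0,0,0,0,0.06],
    [-0.037,-0.033,0,0,0,0,0.06],
    [-0.037,-0.033,0,0,0,0,0.06],
    [-0.037,-0.033,0,0,0,0,0.06],
  ],
  squeeze=60,
)

```text
clock: 0.72
position: [347.7, 384.1, 230.9]
eef_rot: [-0.0, 0.183, 0.983, -0.0]
wrist_force: [0.5, -0.0, -0.1]
opening: 60.1
```

Emit:
servo_tool(
  increments=[
    [-0.037,-0.033,0,0,0,0,0.06],
    [-0.037,-0.033,0,0,0,0,0.06],
    [-0.037,-0.033,0,0,0,0,0.06],
    [-0.037,-0.033,0,0,0,0,0.06],
    [-0.037,-0.033,0,0,0,0,0.06],
  ],
)

```text
clock: 1.35
position: [460.7, 163.6, 231.0]
eef_rot: [-0.0, 0.183, 0.983, -0.0]
wrist_force: [-0.1, 0.8, -0.5]
opening: 60.2
```

Emit:
servo_tool(
  increments=[
    [-0.037,-0.033,0,0,0,0,0.06],
    [-0.037,-0.033,0,0,0,0,0.06],
    [-0.037,-0.033,0,0,0,0,0.06],
    [-0.037,-0.033,0,0,0,0,0.06],
    [-0.037,-0.033,0,0,0,0,0.06],
  ],
)

```text
clock: 1.98
position: [573.9, -57.0, 230.8]
eef_rot: [-0.0, 0.183, 0.983, 0.0]
wrist_force: [1.0, 1.1, 0.6]
opening: 60.5
```

Emit:
servo_tool(
  increments=[
    [0,0,0,0,0,9.6,0.06],
    [0,0,0,0,0,9.6,0.06],
    [0,0,0,0,0,9.6,0.06],
    [0,0,0,0,0,9.6,0.06],
    [0,0,0,0,0,9.6,0.06],
  ],
)

```text
clock: 2.6
position: [573.2, -55.4, 230.7]
eef_rot: [-0.0, 0.57, 0.822, -0.0]
wrist_force: [-0.6, -0.8, 0.5]
opening: 60.3
```

Emit:
servo_tool(
  increments=[
    [0,0,0,0,0,9.6,0.06],
    [0,0,0,0,0,9.6,0.06],
    [0,0,0,0,0,9.6,0.06],
    [0,0,0,0,0,9.5,0.06],
  ],
)

```text
clock: 3.1
position: [573.2, -55.4, 230.7]
eef_rot: [-0.0, 0.808, 0.59, -0.0]
wrist_force: [-0.6, 0.6, -0.0]
opening: 59.8
```

Emit:
servo_tool(
  increments=[
    [-0.0183,0.0191,0.03,0,0,0,0.06],
    [-0.0183,0.0191,0.03,0,0,0,0.06],
    [0,0,0.03,0,0,0,0.06],
    [0,0,0,0,0,0,0.06],
  ],
)

```text
clock: 3.6
position: [596.8, -101.3, 137.9]
eef_rot: [-0.003, 0.806, 0.592, -0.002]
wrist_force: [-1.0, 0.9, 0.1]
opening: 60.2
```

```bash
cat > look.py <<'E'
import sys
from workcell import *
from h import *
o=[]
for n in("scene","top"):
    c=read_camera(n);np.savez(f"{n}_{sys.argv[1]}.npz",**c)
    f=c["frame"]; f=f[40:290,190:500] if n=="scene" else f[110:260,200:400]
    o.append(cv2.resize(f,(int(f.shape[1]*600/f.shape[0]),600),interpolation=cv2.INTER_CUBIC))
cv2.imwrite(f"pics/{sys.argv[1]}s.png",o[0]);cv2.imwrite(f"pics/{sys.argv[1]}t.png",o[1])
s=observe();print(s["clock"],s["position"].round(1),s["eef_rot"].round(4),s["joint_positions"].round(3),s["wrist_force"].round(1),s["opening"])
E
python3 look.py a
```

```text
3.7 [ 599.2 -101.7  141.8] [1.000e-04 8.060e-01 5.919e-01 1.000e-04] [-0.355  0.242  1.734  0.     1.165 -0.051] [-0.1  0.2  0.2] 59.9493777627305
```

View pics/as.png

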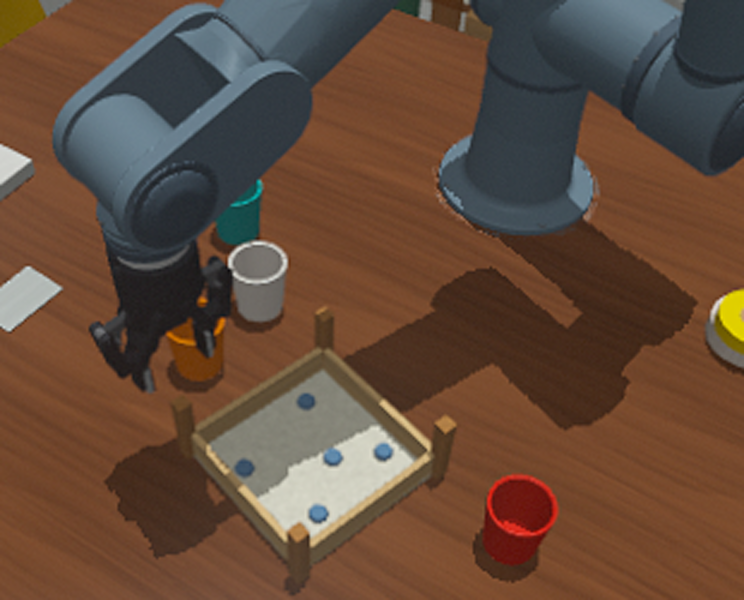

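View pics/at.png

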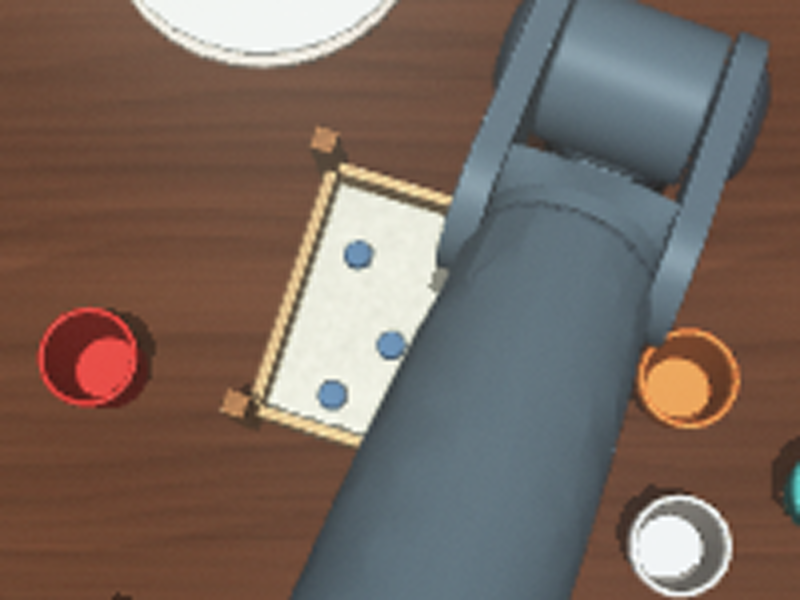

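The scene view shows the open fingers at crop (145,385) and (208,350), straddling the FR post top at (182,405). In the top view nothing has moved. Next I lower the gripper and close it.

Emit:
servo_tool(
  increments=[
    [0,0,0.03,0,0,0,0.06],
    [0,0,0.03,0,0,0,0.06],
    [0,0,0.02,0,0,0,0.06],
    [0,0,0.013,0,0,0,0.06],
    [0,0,0,0,0,0,0.06],
  ],
)

```text
clock: 4.32
position: [598.9, -101.7, 48.0]
eef_rot: [-0.0, 0.806, 0.592, -0.0]
wrist_force: [0.3, -0.3, 0.7]
opening: 60.0
```

Emit:
servo_tool(
  increments=[
    [0,0,0,0,0,0,0.03],
    [0,0,0,0,0,0,0.02],
    [0,0,0,0,0,0,0.005],
    [0,0,0,0,0,0,0.005],
    [0,0,0,0,0,0,0.005],
  ],
  squeeze=60,
)

```text
clock: 4.95
position: [599.7, -102.1, 49.3]
eef_rot: [0.001, 0.806, 0.592, 0.0]
wrist_force: [-1.5, 0.0, 4.8]
opening: 15.5
```

```bash
python3 look.py b
```

```text
5.05 [ 599.7 -102.1   49.3] [6.000e-04 8.060e-01 5.919e-01 3.000e-04] [-0.355  0.373  1.764 -0.     1.003 -0.051] [-0.8 -0.1  6.5] 15.45077699212586
```

View pics/bs.png

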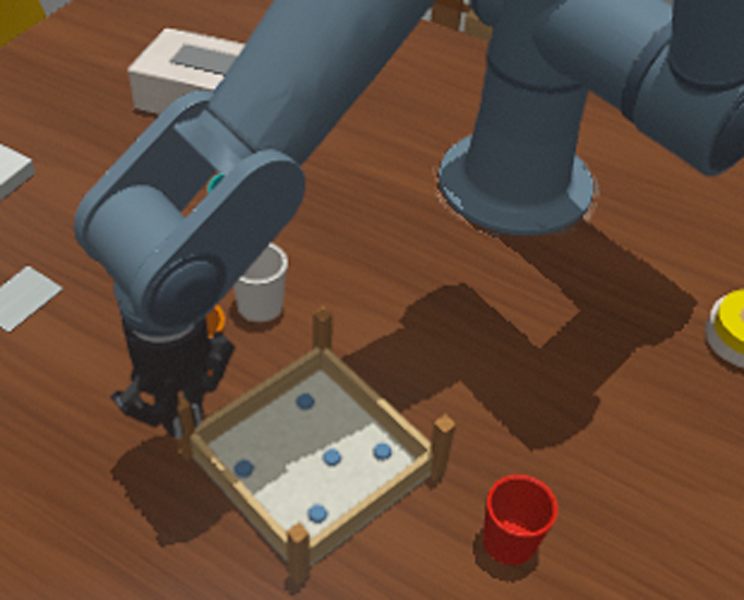

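The post is gripped at 15.5 mm opening. The tool's y axis lies along tray x and its x axis along tray y. The tilt turns about the near-left foot. For 1.5° per row that is a shift of (+0.97, -0.97, -7.24) mm and a turn of (-1.06, -1.06, 0)°.

Emit:
servo_tool(
  increments=[
    [0.00097,-0.00097,-0.00724,-1.06,-1.06,0,0.005],
    [0.00097,-0.00097,-0.00724,-1.06,-1.06,0,0.005],
    [0.00097,-0.00097,-0.00724,-1.06,-1.06,0,0.005],
    [0.00097,-0.00097,-0.00724,-1.06,-1.06,0,0.005],
    [0.00097,-0.00097,-0.00724,-1.06,-1.06,0,0.005],
  ],
)

```text
clock: 5.68
position: [594.8, -93.8, 84.5]
eef_rot: [0.065, 0.804, 0.591, -0.01]
wrist_force: [0.5, -1.4, -0.6]
opening: 15.3
```

```bash
python3 look.py c
```

```text
5.775 [594.9 -93.4  84.7] [ 0.0652  0.804   0.5909 -0.0097] [-0.304  0.27   1.823 -0.114  0.957  0.06 ] [ 0.3 -0.7 -1. ] 15.207021704613394
```

View pics/cs.png

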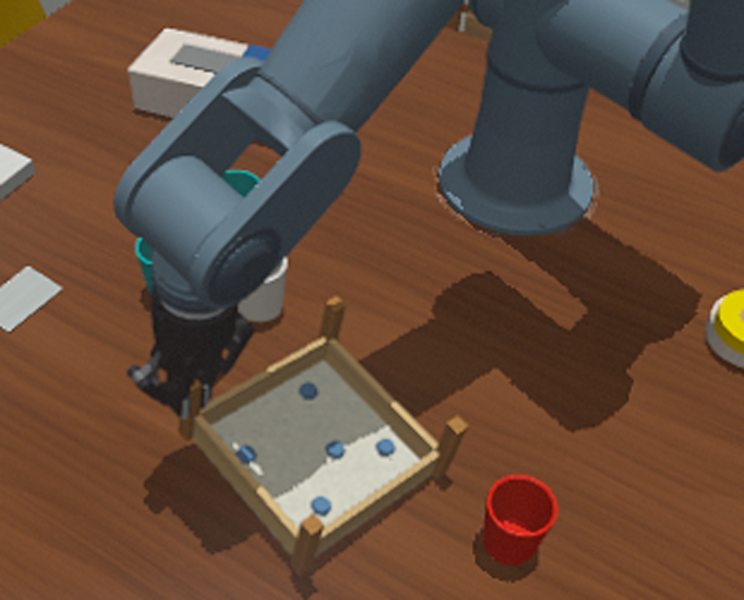

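View pics/ct.png

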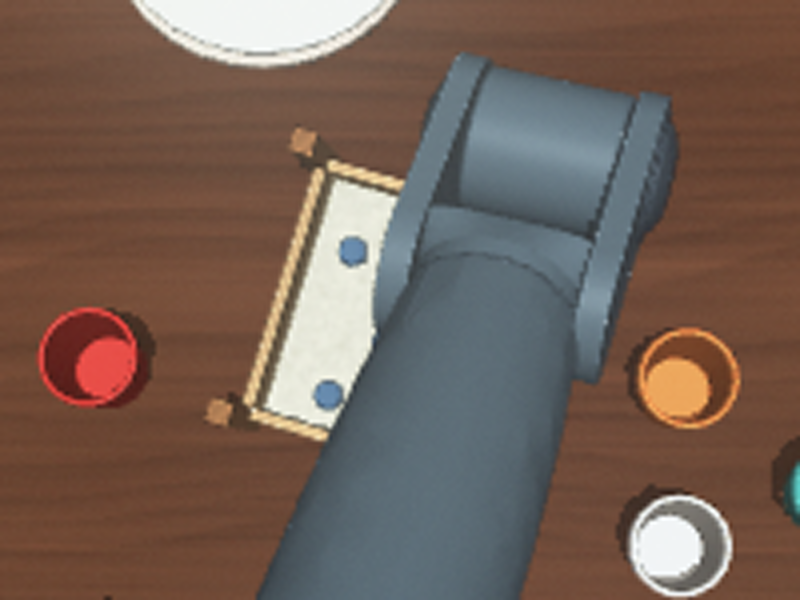

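It tilts as planned: the foot at crop (447,470) stays put and the pebbles haven't moved. I'll carry on.

Emit:
servo_tool(
  increments=[
    [0.00097,-0.00097,-0.00724,-1.06,-1.06,0,0.005],
    [0.00097,-0.00097,-0.00724,-1.06,-1.06,0,0.005],
    [0.00097,-0.00097,-0.00724,-1.06,-1.06,0,0.005],
    [0.00097,-0.00097,-0.00724,-1.06,-1.06,0,0.005],
    [0.00097,-0.00097,-0.00724,-1.06,-1.06,0,0.005],
  ],
)

```text
clock: 6.4
position: [588.5, -81.9, 118.7]
eef_rot: [0.13, 0.799, 0.587, -0.02]
wrist_force: [-0.2, 1.4, -1.6]
opening: 15.6
```

Emit:
servo_tool(
  increments=[
    [0.00097,-0.00097,-0.00724,-1.06,-1.06,0,0.005],
    [0.00097,-0.00097,-0.00724,-1.06,-1.06,0,0.005],
    [0.00097,-0.00097,-0.00724,-1.06,-1.06,0,0.005],
    [0.00097,-0.00097,-0.00724,-1.06,-1.06,0,0.005],
    [0.00097,-0.00097,-0.00724,-1.06,-1.06,0,0.005],
  ],
)

```text
clock: 7.02
position: [580.5, -66.4, 151.1]
eef_rot: [0.194, 0.79, 0.58, -0.03]
wrist_force: [0.4, 0.4, -2.7]
opening: 15.1
```

```bash
python3 look.py d
```

```text
7.125 [580.8 -66.  151.4] [ 0.1935  0.7902  0.5808 -0.0292] [-0.174  0.094  1.924 -0.394  0.914  0.339] [-0.1  0.5 -2.2] 15.439497523332031
```

View pics/ds.png

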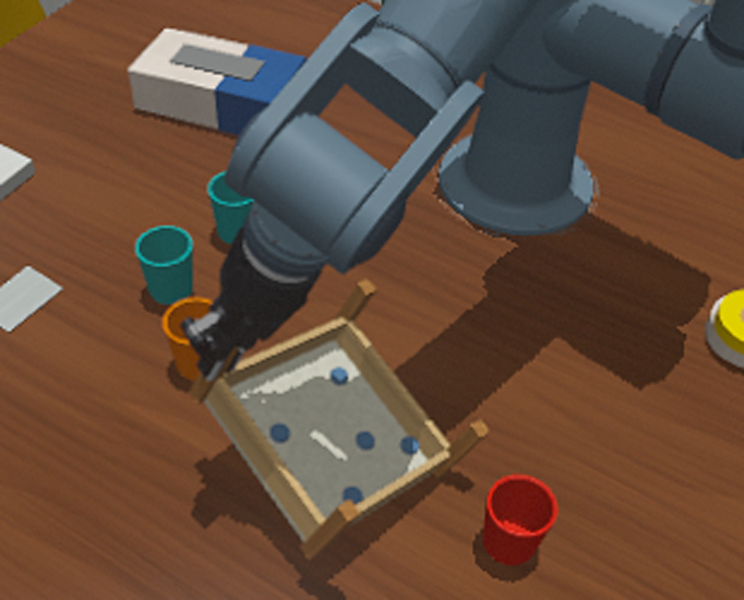

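View pics/dt.png

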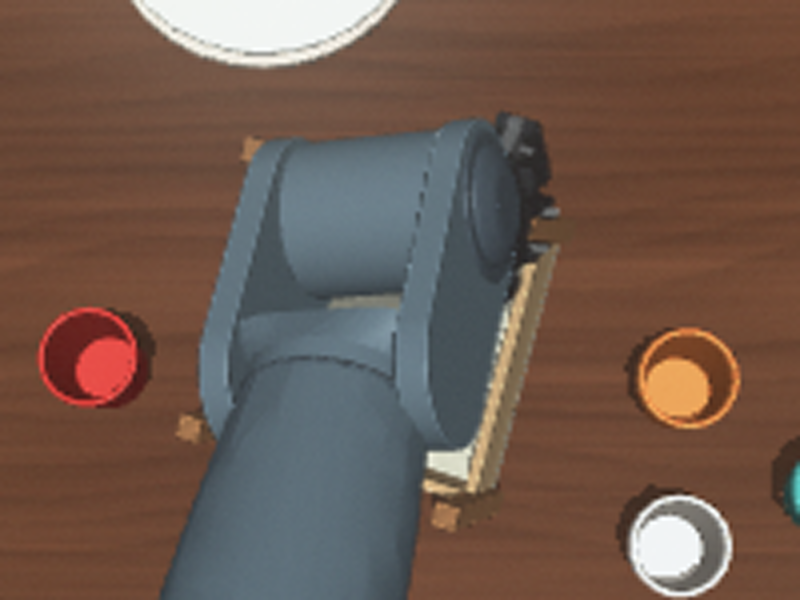

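At about 22.5° the pebbles are starting to drift and everything stays clear. The joints have room left (q4 -0.39). I'll continue.

Emit:
servo_tool(
  increments=[
    [0.00097,-0.00097,-0.00724,-1.06,-1.06,0,0.005],
    [0.00097,-0.00097,-0.00724,-1.06,-1.06,0,0.005],
    [0.00097,-0.00097,-0.00724,-1.06,-1.06,0,0.005],
    [0.00097,-0.00097,-0.00724,-1.06,-1.06,0,0.005],
    [0.00097,-0.00097,-0.00724,-1.06,-1.06,0,0.005],
  ],
)

```text
clock: 7.75
position: [570.5, -47.0, 180.8]
eef_rot: [0.257, 0.778, 0.572, -0.039]
wrist_force: [1.0, 0.2, -2.5]
opening: 15.3
```

```bash
python3 look.py e
```

```text
7.85 [570.5 -46.5 180.8] [ 0.2562  0.7782  0.572  -0.0389] [-0.092  0.026  1.965 -0.554  0.926  0.5  ] [ 0.3 -1.8 -2.5] 15.161240440826509
```

View pics/es.png

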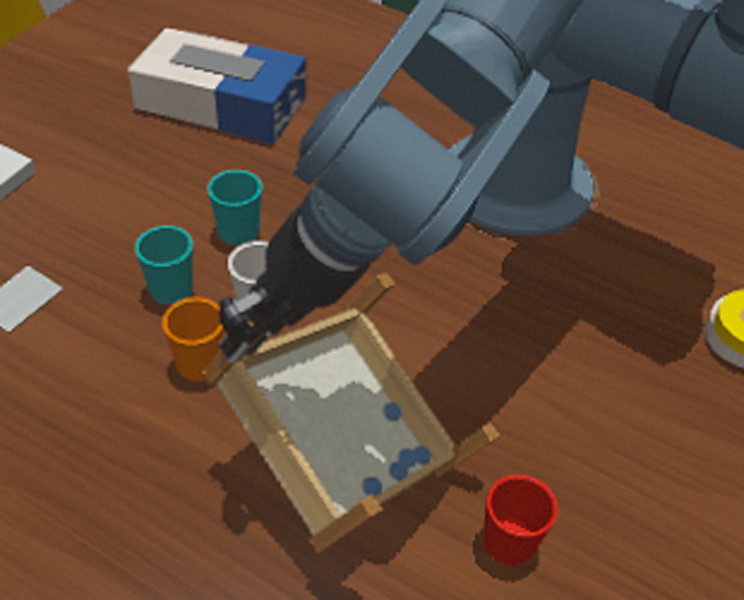

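At 30° three pebbles are in the corner (crop 400–425,460). The other two, at (392,411) and (372,487), are sliding along the walls. I'll tilt further.

Emit:
servo_tool(
  increments=[
    [0.00097,-0.00097,-0.00724,-1.06,-1.06,0,0.005],
    [0.00097,-0.00097,-0.00724,-1.06,-1.06,0,0.005],
    [0.00097,-0.00097,-0.00724,-1.06,-1.06,0,0.005],
    [0.00097,-0.00097,-0.00724,-1.06,-1.06,0,0.005],
    [0.00097,-0.00097,-0.00724,-1.06,-1.06,0,0.005],
  ],
)

```text
clock: 8.48
position: [558.6, -24.4, 207.3]
eef_rot: [0.318, 0.763, 0.56, -0.049]
wrist_force: [0.2, 0.5, -2.3]
opening: 15.2
```

Emit:
servo_tool(
  increments=[
    [0.00065,-0.00065,-0.00483,-0.71,-0.71,0,0.005],
    [0.00065,-0.00065,-0.00483,-0.71,-0.71,0,0.005],
    [0,0,0,0,0,0,0.005],
    [0,0,0,0,0,0,0.005],
    [0,0,0,0,0,0,0.005],
  ],
)

```text
clock: 9.1
position: [555.3, -18.4, 213.3]
eef_rot: [0.334, 0.759, 0.557, -0.051]
wrist_force: [-0.2, 0.6, -2.8]
opening: 14.9
```

```bash
python3 look.py f
```

```text
9.2 [555.3 -18.4 213.3] [ 0.3337  0.7588  0.5569 -0.0513] [ 0.026 -0.033  2.006 -0.76   0.977  0.709] [ 0.8  1.2 -2.6] 15.208129779218318
```

View pics/fs.png

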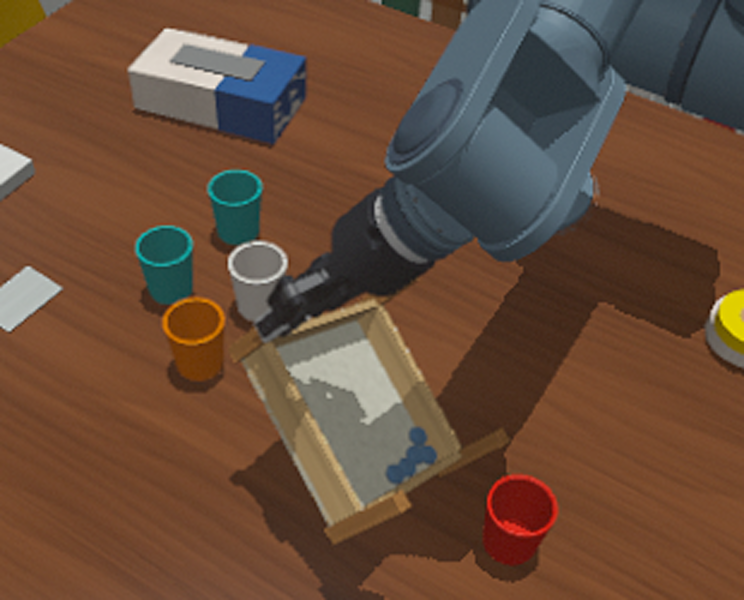

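View pics/ft.png

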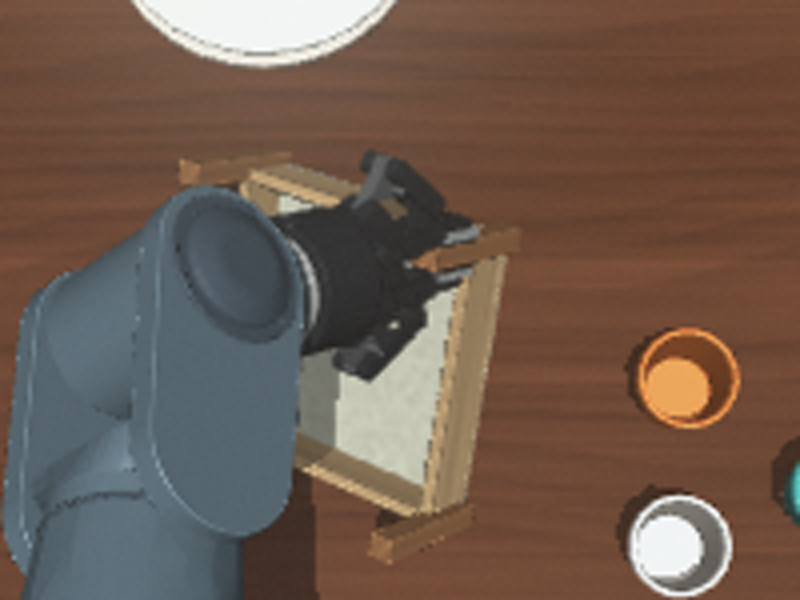

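All five pebbles now cluster at crop (390–435, 436–475), by the near-left corner. I'll check the tray pose, the foot height and the pebble distances.

```bash
python3 look.py g
python3 - <<'E'
from h import *
from scipy.spatial.transform import Rotation as Ro
from workcell import observe
s=observe();q=s["eef_rot"];Rt=Ro.from_quat([q[1],q[2],q[3],q[0]]).as_matrix()
# tool x=tray y, tool y=tray x, tool z=-tray z ; TCP in tray (94,-94,49)
M=np.stack([Rt[:,1],Rt[:,0],-Rt[:,2]],1); o=s["position"]-M@[94,-94,49]
print("tilt",np.degrees(np.arccos(M[2,2])),"origin",o.round(1))
W=lambda p:M@np.array(p,float)+o
print("NL foot",W([-102,102,0]).round(1),"corner",W([-86,86,6]).round(1))
for n in("scene_f","scene_g"):
    c=load(n);f=c["frame"]
    hsv=cv2.cvtColor(f,cv2.COLOR_BGR2HSV)
z=5;x0,y0=260,120;big=cv2.resize(f[y0:y0+120,x0:x0+160],None,fx=z,fy=z,interpolation=cv2.INTER_CUBIC)
pts={"foot":[-102,102,0],"c":[-86,86,6],"NLtop":[-94,94,90],"FLtop":[94,94,90],"NRtop":[-94,-94,90],"FLfoot":[102,102,0]}
for k,p in pts.items():
    u=(proj(c,W(p))[0]-[x0,y0]+.5)*z;cv2.circle(big,tuple(int(v) for v in u),4,(0,255,0),1);cv2.putText(big,k,(int(u[0])+5,int(u[1])),0,.4,(0,255,0))
cv2.imwrite("pics/g2.png",big)
E
```

```text
9.3 [555.4 -18.3 213.4] [ 0.3338  0.7588  0.5569 -0.0513] [ 0.026 -0.033  2.006 -0.76   0.977  0.709] [-0.1  1.3 -1.7] 15.345109546080037
tilt 39.47590937274903 origin [522.3  45.   91.1]
NL foot [470.8 143.7  -0.7] corner [477.1 131.6  18.4]
```

View pics/g2.png

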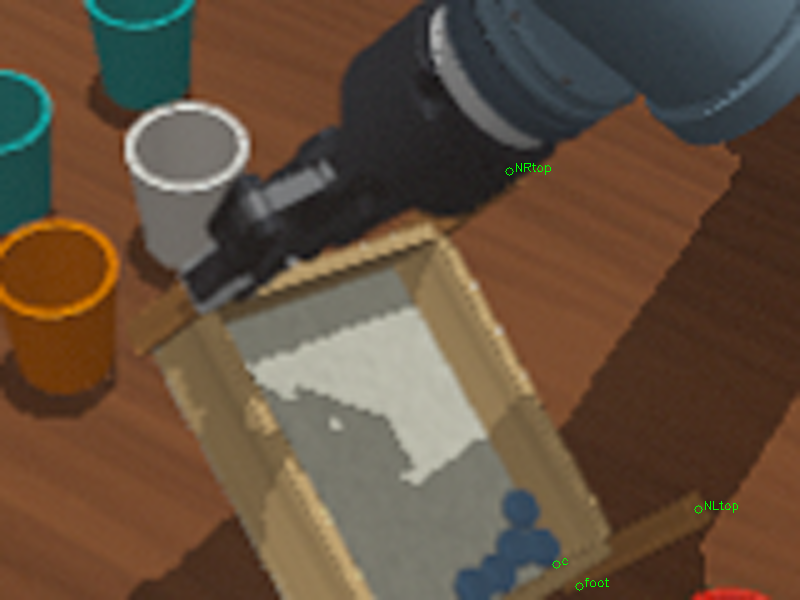

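```bash
python3 look.py i
python3 - <<'E'
from h import *
from scipy.spatial.transform import Rotation as Ro
from workcell import observe
s=observe();q=s["eef_rot"];Rt=Ro.from_quat([q[1],q[2],q[3],q[0]]).as_matrix()
M=np.stack([Rt[:,1],Rt[:,0],-Rt[:,2]],1); o=s["position"]-M@[94,-94,49]
c=load("scene_i")
x0,y0=330,210
cv2.imwrite("pics/i2.png",cv2.resize(c["frame"][y0:y0+50,x0:x0+66],None,fx=12,fy=12,interpolation=cv2.INTER_CUBIC))
for p in [(520,507),(513,545),(543,548),(495,572),(470,583)]:
    C,d=ray(c,(260+p[0]/5-.4,120+p[1]/5-.4)); Cl=M.T@(C-o);dl=M.T@d
    P=Cl+dl*(13-Cl[2])/dl[2]; P[2]=6; print(P.round(1),np.linalg.norm(P-[-86,86,6]).round(1))
d=np.abs(load("scene_g")["frame"].astype(int)-c["frame"]).max(2); print("changed px",(d>40).sum())
E
```

```text
9.4 [555.3 -18.3 213.4] [ 0.3338  0.7588  0.557  -0.0513] [ 0.026 -0.033  2.006 -0.76   0.977  0.709] [-0.5 -0.1 -3.4] 15.221351617399996
[-72.8  52.3   6. ] 36.2
[-52.9  66.9   6. ] 38.2
[-73.2  75.5   6. ] 16.5
[-30.3  73.9   6. ] 57.0
[-9.6 72.5  6. ] 77.6
changed px 19
```

View pics/i2.png

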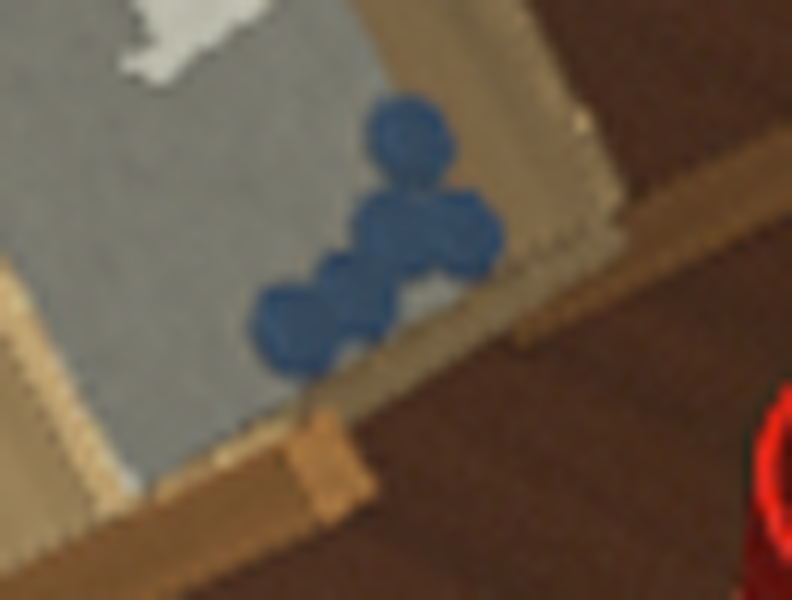

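Four pebbles are lined up along the left wall, and the outermost is about 77 mm from the corner, which is too close to the 80 mm limit. I'll roll the tray a few degrees about the line from the foot to the grip, raising the far-left side, so this row slides down and packs tighter. I'll watch q4 while doing it, since its range ends at -0.95.

Emit:
servo_tool(
  increments=[
    [0,0,0,-1.39,1.39,-0.35,0.005],
    [0,0,0,-1.39,1.39,-0.35,0.005],
    [0,0,0,0,0,0,0.005],
  ],
)

```text
clock: 9.78
position: [555.1, -18.5, 213.6]
eef_rot: [0.338, 0.748, 0.57, -0.021]
wrist_force: [-0.3, 0.2, -2.5]
opening: 15.3
```

```bash
python3 look.py j
```

```text
9.875 [555.4 -18.3 213.6] [ 0.3383  0.7481  0.5705 -0.0215] [ 0.009 -0.075  2.046 -0.75   0.9    0.677] [ 0.7 -0.6 -3. ] 15.173810118539112
```

View pics/js.png

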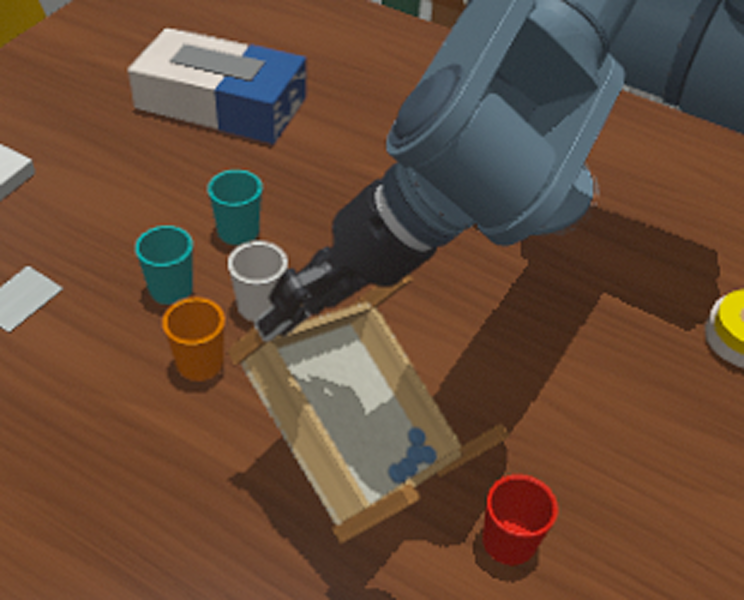

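q4 has hardly changed (-0.75), so there is room to roll further.

Emit:
servo_tool(
  increments=[
    [0,0,0,-1.39,1.39,-0.35,0.005],
    [0,0,0,-1.39,1.39,-0.35,0.005],
    [0,0,0,-1.39,1.39,-0.35,0.005],
    [0,0,0,-1.39,1.39,-0.35,0.005],
    [0,0,0,0,0,0,0.005],
  ],
)

```text
clock: 10.5
position: [555.3, -18.5, 213.6]
eef_rot: [0.346, 0.724, 0.596, 0.038]
wrist_force: [-0.0, 0.2, -2.2]
opening: 15.4
```

```bash
python3 look.py k
```

```text
10.6 [555.5 -18.3 213.6] [0.3458 0.7239 0.5957 0.0382] [-0.035 -0.156  2.126 -0.709  0.739  0.59 ] [ 0.7  0.4 -2.3] 15.415855186488358
```

View pics/ks.png

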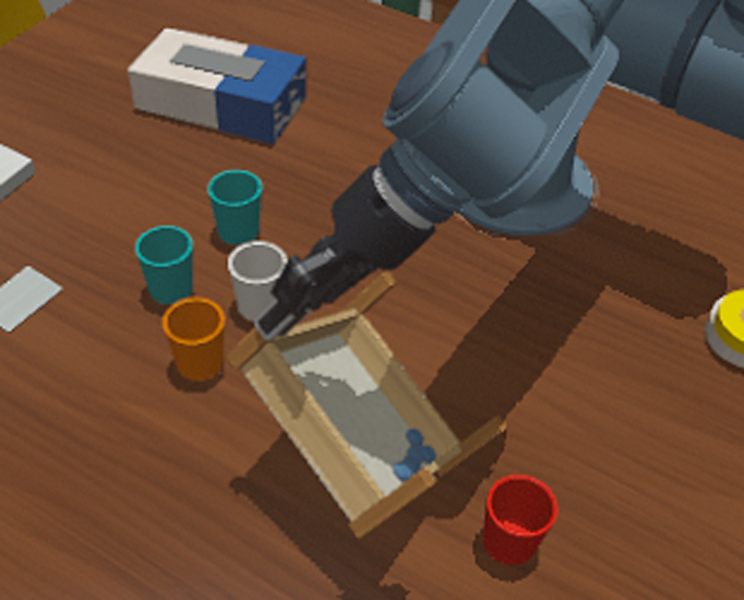

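Emit:
servo_tool(
  increments=[
    [0,0,0,-1.39,1.39,-0.35,0.005],
    [0,0,0,-1.39,1.39,-0.35,0.005],
    [0,0,0,-1.39,1.39,-0.35,0.005],
    [0,0,0,-1.39,1.39,-0.35,0.005],
    [0,0,0,0,0,0,0.005],
  ],
)

```text
clock: 11.22
position: [555.4, -18.4, 213.6]
eef_rot: [0.352, 0.696, 0.618, 0.098]
wrist_force: [0.4, 0.2, -3.1]
opening: 15.4
```

```bash
python3 look.py l;  cat > z.py <<'E'
from h import *
import sys
c=load("scene_"+sys.argv[1])
x0,y0=330,205
cv2.imwrite(f"pics/{sys.argv[1]}z.png",cv2.resize(c["frame"][y0:y0+50,x0:x0+66],None,fx=12,fy=12,interpolation=cv2.INTER_CUBIC))
E
cat > peb.py <<'E'
from h import *
import sys
from scipy.spatial.transform import Rotation as Ro
from workcell import observe
s=observe();q=s["eef_rot"];Rt=Ro.from_quat([q[1],q[2],q[3],q[0]]).as_matrix()
M=np.stack([Rt[:,1],Rt[:,0],-Rt[:,2]],1); o=s["position"]-M@[94,-94,49]
print("tilt",np.degrees(np.arccos(M[2,2])),"slopes x,y",M[2,:2].round(3),"foot",(M@[-102,102,0]+o).round(1))
c=load("scene_"+sys.argv[1])
for p in eval(sys.argv[2]):
    C,d=ray(c,(330+p[0]/12-.46,205+p[1]/12-.46)); Cl=M.T@(C-o);dl=M.T@d
    P=Cl+dl*(13-Cl[2])/dl[2]; P[2]=6; print(P.round(1),np.linalg.norm(P-[-86,86,6]).round(1))
E
python3 z.py l; python3 peb.py l "[]"
```

```text
11.325 [555.6 -18.2 213.7] [0.3517 0.6962 0.6181 0.0979] [-0.091 -0.232  2.202 -0.619  0.574  0.451] [ 0.7 -0.1 -1.9] 15.728178539231575
tilt 42.82246401504372 slopes x,y [ 0.611 -0.298] foot [470.9 143.7  -0.5]
```

View pics/lz.png

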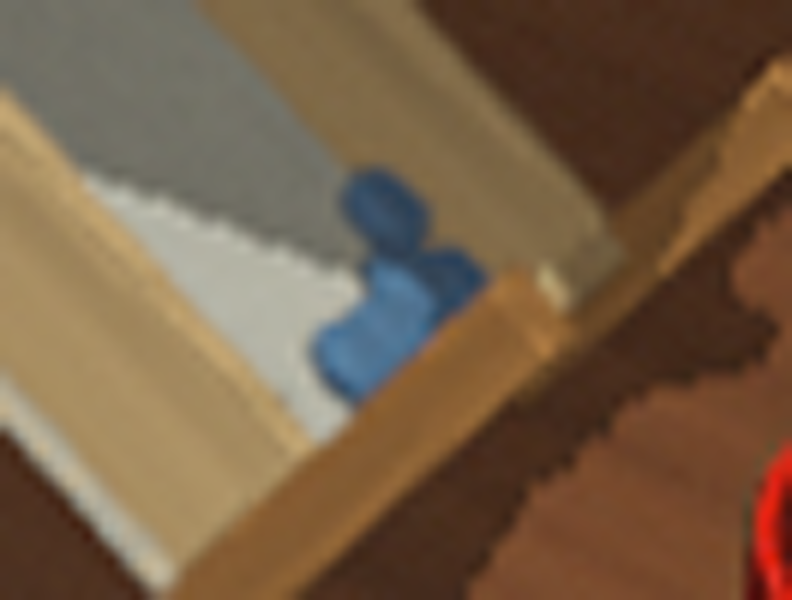

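```bash
python3 peb.py l "[(385,215),(400,285),(450,275),(345,355)]"
```

```text
tilt 42.82246401504372 slopes x,y [ 0.611 -0.298] foot [470.9 143.7  -0.5]
[-67.7  53.8   6. ] 37.0
[-48.7  67.5   6. ] 41.6
[-71.8  71.8   6. ] 20.1
[-5.3 72.6  6. ] 81.8
```

Even with the steeper x slope the row stays jammed, with the last pebble still about 77 mm out after bias correction. I'll roll a bit further and add a small shake.

Emit:
servo_tool(
  increments=[
    [0,0,0,-1.39,1.39,-0.35,0.005],
    [0,0,0,-1.39,1.39,-0.35,0.005],
    [0,0,0,-1.39,1.39,-0.35,0.005],
    [0,0,0,0,0,0,0.005],
  ],
)

```text
clock: 11.82
position: [555.4, -18.4, 213.7]
eef_rot: [0.355, 0.673, 0.633, 0.142]
wrist_force: [0.8, -0.1, -2.9]
opening: 15.5
```

```bash
python3 look.py m; python3 z.py m; python3 peb.py m "[]"
```

```text
11.925 [555.6 -18.2 213.7] [0.3549 0.6732 0.6328 0.1424] [-0.142 -0.283  2.255 -0.485  0.453  0.279] [ 0.  -0.9 -1. ] 15.572472382885302
tilt 44.970339652377795 slopes x,y [ 0.658 -0.257] foot [ 4.709e+02  1.437e+02 -4.000e-01]
```

View pics/mz.png

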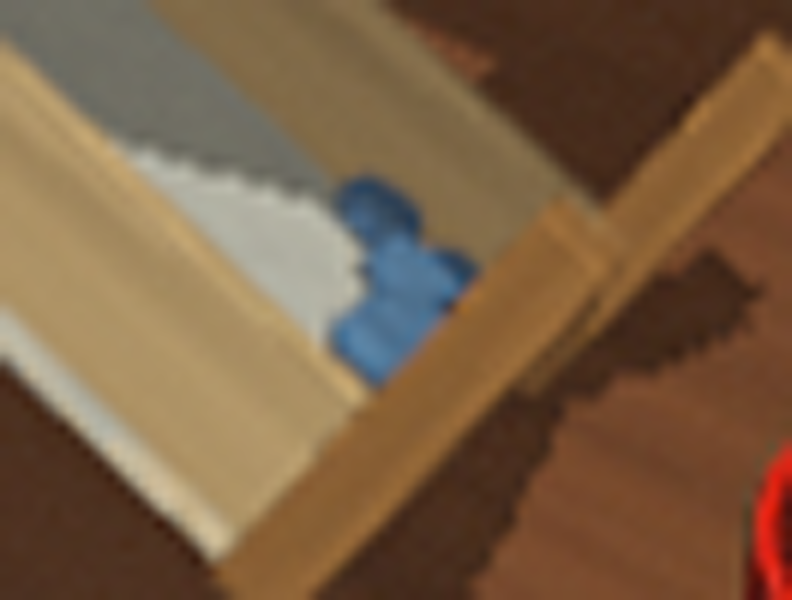

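Emit:
servo_tool(
  increments=[
    [0,0,0,4.17,-4.17,1.05,0.005],
    [0,0,0,-4.17,4.17,-1.05,0.005],
    [0,0,0,4.17,-4.17,1.05,0.005],
    [0,0,0,-4.17,4.17,-1.05,0.005],
    [0,0,0,0,0,0,0.005],
  ],
)

```text
clock: 12.55
position: [554.7, -18.4, 212.8]
eef_rot: [0.354, 0.674, 0.632, 0.142]
wrist_force: [0.7, 1.4, -2.3]
opening: 15.1
```

```bash
python3 look.py n; python3 z.py n; python3 peb.py n "[]"
```

```text
12.65 [555.2 -18.2 213.3] [0.3546 0.6738 0.6326 0.1419] [-0.142 -0.283  2.255 -0.485  0.454  0.281] [ 0.1  0.7 -2.1] 15.40070099174266
tilt 44.90165770841279 slopes x,y [ 0.657 -0.257] foot [470.4 143.8  -0.7]
```

View pics/nz.png

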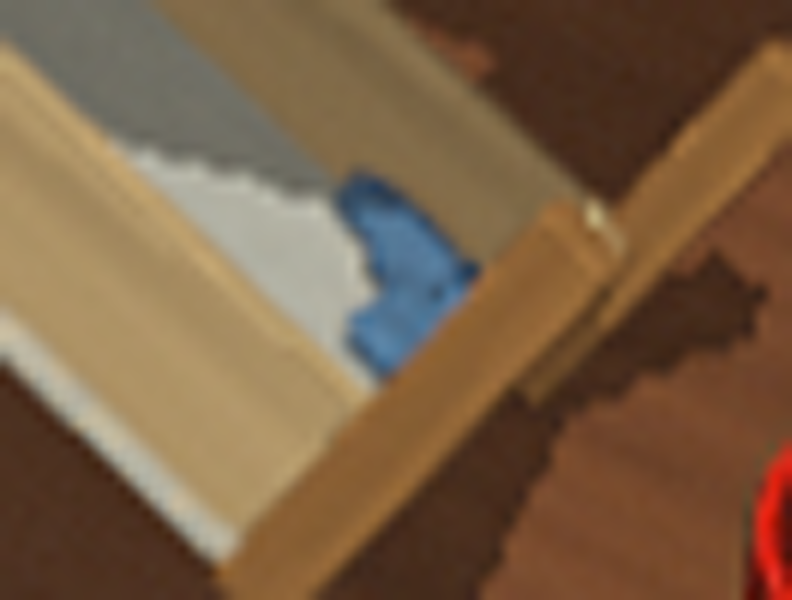

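The shake is working: the row has shortened and the second pebble is sinking in. I'll repeat it.

Emit:
servo_tool(
  increments=[
    [0,0,0,4.17,-4.17,1.05,0.005],
    [0,0,0,-4.17,4.17,-1.05,0.005],
    [0,0,0,4.17,-4.17,1.05,0.005],
    [0,0,0,-4.17,4.17,-1.05,0.005],
    [0,0,0,0,0,0,0.005],
  ],
)

```text
clock: 13.28
position: [554.9, -18.6, 213.2]
eef_rot: [0.355, 0.674, 0.632, 0.142]
wrist_force: [-0.8, 1.2, -1.1]
opening: 15.3
```

```bash
python3 look.py o; python3 z.py o; python3 peb.py o "[]"
```

```text
13.375 [555.3 -18.3 213.6] [0.3547 0.6738 0.6325 0.1419] [-0.142 -0.283  2.255 -0.486  0.454  0.281] [-0.1  0.9 -2.2] 15.498931016740583
tilt 44.92052750000786 slopes x,y [ 0.657 -0.258] foot [470.7 143.7  -0.5]
```

View pics/oz.png

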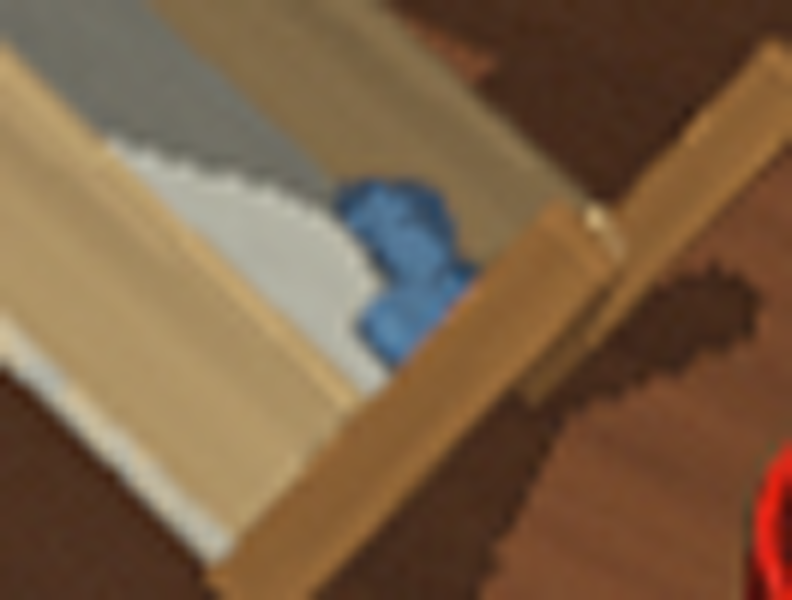

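More compact now. I'll roll back gently towards the balanced tilt.

Emit:
servo_tool(
  increments=[
    [0,0,0,1.39,-1.39,0.35,0.005],
    [0,0,0,1.39,-1.39,0.35,0.005],
    [0,0,0,1.39,-1.39,0.35,0.005],
    [0,0,0,1.39,-1.39,0.35,0.005],
    [0,0,0,1.39,-1.39,0.35,0.005],
  ],
)

```text
clock: 14.0
position: [555.6, -18.1, 213.8]
eef_rot: [0.349, 0.711, 0.607, 0.067]
wrist_force: [-0.4, -0.1, -1.6]
opening: 15.6
```

Emit:
servo_tool(
  increments=[
    [0,0,0,1.39,-1.39,0.35,0.005],
    [0,0,0,1.39,-1.39,0.35,0.005],
    [0,0,0,1.39,-1.39,0.35,0.005],
    [0,0,0,1.39,-1.39,0.35,0.005],
    [0,0,0,1.39,-1.39,0.35,0.005],
  ],
)

```text
clock: 14.62
position: [555.7, -18.0, 213.8]
eef_rot: [0.341, 0.743, 0.577, -0.007]
wrist_force: [-0.7, 0.8, -2.5]
opening: 15.2
```

Emit:
servo_tool(
  increments=[
    [0,0,0,1.39,-1.39,0.35,0.005],
    [0,0,0,1.39,-1.39,0.35,0.005],
    [0,0,0,1.39,-1.39,0.35,0.005],
    [0,0,0,0,0,0,0.005],
    [0,0,0,0,0,0,0.005],
  ],
)

```text
clock: 15.25
position: [555.7, -18.1, 213.8]
eef_rot: [0.334, 0.759, 0.557, -0.051]
wrist_force: [0.7, -0.1, -1.5]
opening: 15.4
```

```bash
python3 look.py p; python3 z.py p; python3 peb.py p "[]"
```

```text
15.35 [555.5 -18.3 213.8] [ 0.3342  0.7587  0.5568 -0.0509] [ 0.026 -0.034  2.006 -0.76   0.977  0.709] [-0.1 -0.1 -2.1] 15.328144802652329
tilt 39.5202573040848 slopes x,y [ 0.45  -0.449] foot [ 4.711e+02  1.437e+02 -4.000e-01]
```

View pics/pz.png

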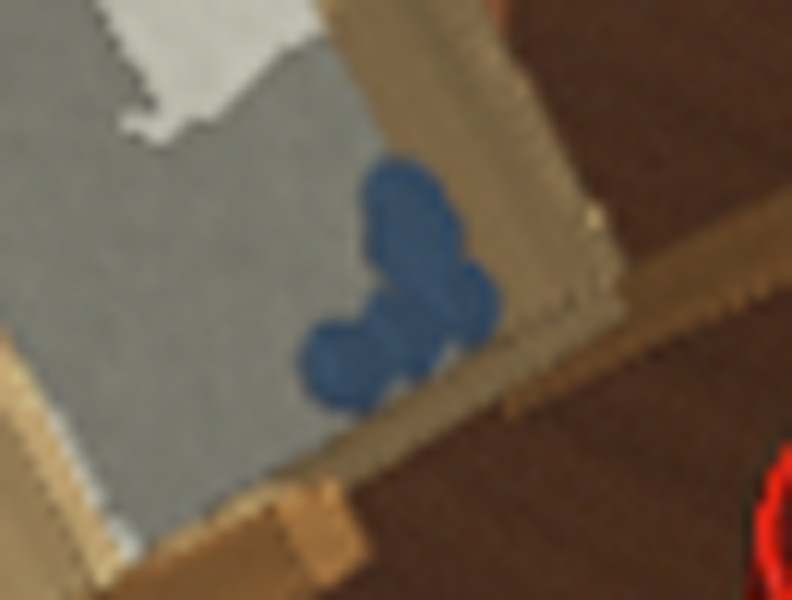

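View pics/ps.png

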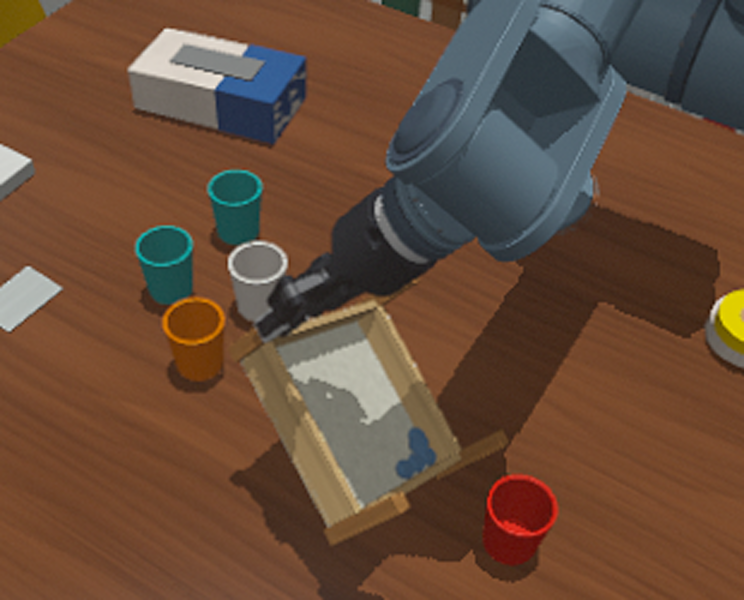

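```bash
python3 peb.py p "[(400,200),(418,240),(458,305),(400,325),(347,365)]"
python3 - <<'E'
from workcell import *
from h import *
a=load("scene_p")["frame"];c=read_camera("scene");d=np.abs(a.astype(int)-c["frame"]).max(2);print("changed",(d>40).sum())
f0=load("scene0")["frame"].astype(int)
for n,(x,y) in dict(red=(406,257),white=(297,157),jar=(453,354),spr=(180,180)).items():
    print(n,(np.abs(f0-c["frame"]).max(2)[y-22:y+22,x-22:x+22]>60).sum())
print(observe()["qd"].round(3))
E
```

```text
tilt 39.5202573040848 slopes x,y [ 0.45  -0.449] foot [ 4.711e+02  1.437e+02 -4.000e-01]
[-70.1  51.8   6. ] 37.7
[-68.9  60.8   6. ] 30.4
[-70.2  76.5   6. ] 18.4
[-49.8  74.1   6. ] 38.1
[-28.3  75.7   6. ] 58.6
changed 16
red 3
white 261
jar 0
spr 0
[-0.001 -0.    -0.     0.002  0.001 -0.   ]
```

Emit:
servo_tool(
  increments=[
    [0,0,0,0,0,0,0.005],
    [0,0,0,0,0,0,0.005],
    [0,0,0,0,0,0,0.005],
    [0,0,0,0,0,0,0.005],
    [0,0,0,0,0,0,0.005],
  ],
)

```text
clock: 16.02
position: [555.5, -18.2, 213.6]
eef_rot: [0.334, 0.759, 0.557, -0.051]
wrist_force: [0.8, -0.4, -0.8]
opening: 15.6
```

```bash
python3 look.py q
python3 - <<'E'
from h import *
a=load("scene_p")["frame"];b=load("scene_q")["frame"]
x0,y0=345,210
cv2.imwrite("pics/qz.png",cv2.resize(np.vstack([a[y0:y0+30,x0:x0+40],b[y0:y0+30,x0:x0+40]]),None,fx=10,fy=10,interpolation=cv2.INTER_LANCZOS4).astype(float)*1.6)
print((np.abs(a.astype(int)-b).max(2)>40).sum())
E
```

```text
16.125 [555.5 -18.3 213.6] [ 0.334   0.7587  0.557  -0.0511] [ 0.026 -0.033  2.006 -0.76   0.977  0.709] [ 1.2  0.5 -0.8] 15.08714796240327
17[ WARN:0@0.049] global loadsave.cpp:1063 imwrite_ Unsupported depth image for selected encoder is fallbacked to CV_8U.
```

View pics/qz.png

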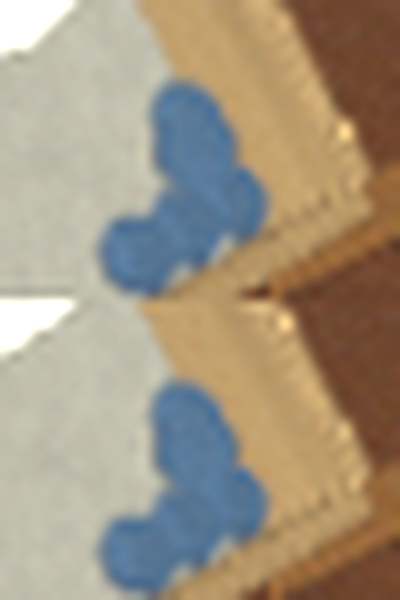

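View pics/qt.png

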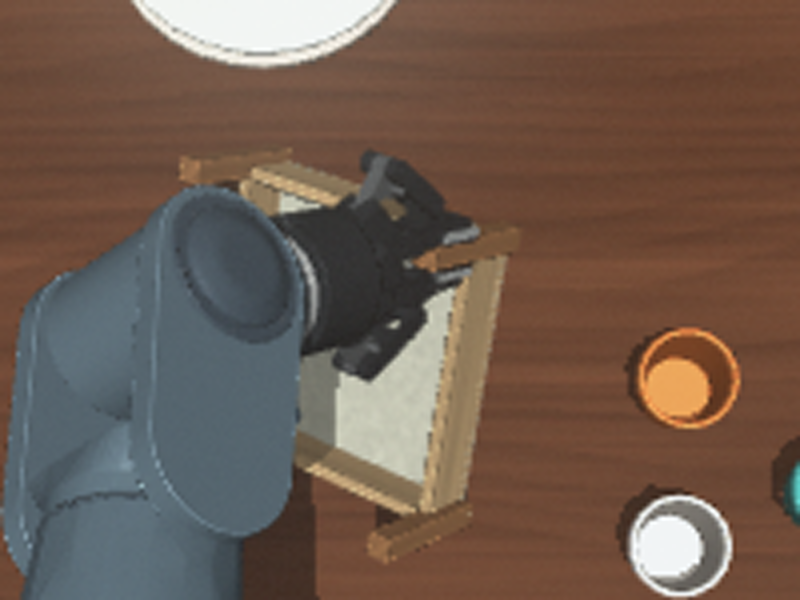

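The cluster looks the same at crop (150–250, 80–290) in both pictures, taken 0.8 s apart. It shows five pebbles, one of them leaning on another. The pots haven't moved and the post is still gripped, so I'm handing in.

```bash
python3 -c "
from workcell import *
print(sign_off())"
```

```text
the job is handed in; nothing more can be done
None
```

I gripped the tray's far-right post and tipped the tray about its near-left foot, towards the corner beside the red pot. I handed it in at about 16 s, still held in the gripper; no verdict was reported.

**Extra step:** after the first tip, four pebbles lined up along the left wall, with the outermost about 77 mm from the corner. That was too close to the 80 mm limit, so I rolled the tray, shook it lightly and rolled it back to the balanced tilt.

**Last checks:**
- **Tilt and grip:** the tilt is about 39.5°, with the post still in the gripper at 15 mm opening. Assuming the tray moved rigidly with the gripper, the foot is at table height, within about 1 mm.
- **Pebbles:** the outermost is about 59 mm from the corner. They were at rest over the last 0.8 s.
- **Other objects:** the red pot, jar and spreader look unchanged in the pictures. The image comparison flagged a difference at the white pot. I put that down to the gripper passing in front of it, because the top view shows the pot where it was.

**Less certain:** one pebble seems to lean on or overlap its neighbour, so I counted the five from blob shapes rather than as five separate discs. My pebble positions were off by up to about 5 mm, which is well inside the remaining margin.

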